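Load a plywood blank into the sprung work holder

ROBOT

A 6-joint arm with a two-finger parallel gripper is mounted at the origin on the work surface. World frame = base frame: x ahead of the robot, y to its left, z up, the work surface at z = 0. Lengths are in m, angles in rad, forces in N, time in s.
With the tool pointing down it reaches from about 0.4 to 0.925 m from the base axis. Payload 12.5 kg.
Tool frame: the origin (TCP) lies between the finger pads; the fingertips stand 11 mm ahead of it and the grasp point (between the pads) lies 8 mm behind it (arm.tips_ahead is the distance from the TCP to the fingertips, in m); x points along the fingers, z is the direction in which the jaws open and shut, and the axes are right-handed (so a half turn about x gives the same grasp; the last joint's range is limited). The gripper opens to 95 mm and grips with 3 to 60 N. Pads are 20 mm wide; open, the fingers measure 119 mm over their backs; the gripper's body (75 mm by 180 mm) begins 59 mm behind the grasp point.
Start: joints at [-1.414, 0.491, 1.559, -0, 1.092, -0.106], TCP at [0.162, -0.604, 0.192] pointing down, gripper open.
Joint ranges: [-3.1, 3.1], [-0.84, 2.19], [0.05, 2.79], [-1.13, 4.28], [0.06, 2.93], [-2.69, 2.69]. Speed limits (rad/s): [2.22, 2.22, 2.79, 3.14, 3.14, 3.14].

INTERFACE

Orientations are given as a rotation vector (axis times angle).
In Python, from bench import arm, grip, solver, eyes, ticket, status gives the robot as it stands. Calls block until the motion is done:
- arm.reach(position, orientation): joint-space move of the TCP to a pose.
- arm.move_linear(position, frame=None, velocity=0.15, stop_force=None): straight line of the TCP; frame=None keeps the orientation; velocity is the mean speed in m/s. With stop_force (N) it stops when the force on the tool has changed by that much, and returns True; else False.
- arm.move_j(angles): joint-space move.
- grip(opening, grasp_force=None): finger opening in m; grasp_force is the grip in N (None keeps the last); returns when the fingers have stopped.
- arm.dwell(seconds).
- solver.solve_ik(position, orientation): joint angles nearest the present ones, or None.
- eyes.snapshot(name): name is "scene" or "top"; returns a dict with "image" (480x640x3 uint8, blue, green, red), "fov_y" (degrees; the focal length in pixels is half the picture's height over the tangent of half this angle, whatever the lens; pixels are square), "cx", "cy" (the principal point, pixels), "pose" (4x4, takes a point from camera to world coordinates). Camera axes: x right, y down, z forward; pixel columns grow to the right and rows downward; lengths in m; the calibration is good to about 2 mm. A picture is of the moment at which its call begins. There is no depth.
A pose or a line that the arm cannot do raises arm.MotionError and nothing moves.
- ticket.finish_job(): hands the job in, once; it reports no verdict.
Readings, each from a call of its own:
- status.read_t(): time.
- status.read_joint_pos(): joint angles.
- status.read_qvel(): joint speeds.
- status.read_joint_efforts(): joint torques, N m.
- status.read_tcp_pos(): TCP position.
- status.read_tcp_rot(): TCP orientation.
- status.read_ft_force(): force on the tool from outside, world axes, zero at the start.
- status.read_wrist_torque(): the same for the moment, N m.
- status.read_width(): finger opening in m.
Only numpy, scipy, OpenCV 4.12 (cv2) and the standard library are available. Lean on these libraries where they do the work, as an engineer would, in place of code of your own. Each camera call takes 0.05 s, during which the arm holds its last target.

TASK

Fix the small rectangular plywood blank in the wooden work holder, ready for gluing: with the blank itself, draw the sprung curved arm back, set the blank flat on the board between the low fence and the arm, and slide it along until it presses firmly (about 8 N) against the little end stop, then let go so that the arm keeps it flush against the fence. Feel your way: never push the arm or the end stop with more than 20 N, and leave the other things on the table where they are.

Things in the scene. Friction and masses are not known exactly. Their poses are not given: they have to be found in the camera images.
- blank_center (a point): Small rectangular plywood blank with a thin dark border line, 90 x 50 x 12 mm, about 45 g, lying loose on the table (other plywood: a round tablet, a 150 mm long blank). Point: its centre, 6 mm above its underside; x along its 90 mm length, y along its 50 mm width, z up; both ends are alike. Grip it across its 50 mm width. Its length must lie along the holder's x.
- holder: Fixed wooden board 200 x 200 x 12 mm with steel fittings: fence on the -x side, sprung arm on the +x side, adjustable end stop at the fence's +y end. Spans x -88 to +112, y -125 to +75 mm in its frame. Origin: on the table. Properly loaded, the blank's centre is here at x = 0, z = 18 mm, its 90 mm length along x, its y (-8 to +12 mm) set by the end stop.
- fence (a point): Low fixed steel bar along the holder's y. Point: top edge of its inner face (which faces +x), at holder (-45, 0, 18) mm. Bar: x -57 to -45, y -87 to +43 mm, top 6 mm above the board. Fence to nose at rest is only 78 mm, so the 90 mm blank goes in by pushing the nose back with its +x end, its -x end above the fence, then lowering it to the board behind the fence.
- stop_slot (a point): Slot in the board at the fence's +y end (point on the board's top, holder (-36, 33, 12) mm) in which the end stop was set and locked: a small steel block 18 x 16 x 10 mm (holder x, y, z), x -45 to -27 mm, top 22 mm above the table. Its -y face, against which the blank's long side butts, stands anywhere from y = +17 to +37 mm; this is not reported: find it by feel (or look).
- clip_nose (a point): Nose of the sprung curved steel arm: an upright steel cylinder, 12 mm diameter, 26 mm tall, from 15 to 41 mm above the table; origin at its centre. At rest it stands at holder (39, 0, 28) mm; the blank's +x end pushes it in +x.
- clip (a joint): Angle of the sprung arm about its upright pivot at holder (58, -100) mm; 0.01 rad is 1 mm of nose travel. 0 at rest, grows as it is drawn back to +x; 0.12 with the blank held, 0.166 at its hard stop (4.5 mm past the held place). It pushes back with about 3.5 N at rest, 7 N when held, 8 N at the end; past this it is rigid and the force rises steeply.
- round_tablet: Bystander: round plywood tablet, 80 mm diameter, 12 mm thick; origin at its underside.
- teacup: Bystander: white teacup, 64 mm diameter, 45 mm tall; origin at its underside.
- teacup_b: Bystander: second, like teacup.
- glue: Bystander: white glue bottle, 36 mm diameter, 85 mm tall; origin at its underside.
- burnisher: Bystander: wooden stick 110 x 20 x 10 mm; origin at its underside.
- dish: Bystander: bowl 110 mm diameter, 35 mm tall; origin at its underside.
- long_blank: Bystander: long plywood blank 150 x 50 x 12 mm; origin at its underside.
Not all that is in view belongs to the job. What is shaped like the part that bears blank_center but pink is not meant.

How it is judged:
On the way, in this order (a step that is already met when the one before it is completed fails the run):
1. the blank pushes the sprung arm back past the held place (value of joint clip above 0.125 rad and contact force between blank and clip above 2 N), for 0.1 s.
2. the blank, down on the board behind the fence, is pressed against the end stop with more than 4 N (contact force between blank and end_stop above 4 N and z of blank_center in the frame of holder below 0.0205 m and x of blank_center in the frame of holder between -0.002 and 0.007 m), for 0.2 s.
At the end, for the whole second after the job is handed in: The blank lies flat on the board (centre 16.5 to 19.5 mm above the table, tilt under 0.03 rad), at rest, its end within 1.5 mm of the fence and square to it within 0.03 rad, its side within 1.8 mm of the end stop, held by the sprung arm with more than 2 N (arm angle 0.095 to 0.145 rad) (x of blank_center in the frame of holder between -0.002 and 0.0015 m and y of blank_center in the frame of stop_face between -0.0268 and -0.0232 m and z of blank_center in the frame of holder between 0.0165 and 0.0195 m and angle between the x axis of blank_center and the x axis of holder, either way round below 0.03 rad and angle between blank_center's own z axis and vertical below 0.03 rad and value of joint clip between 0.095 and 0.145 rad and contact force between blank and clip above 2 N and linear speed of blank below 0.01 m/s); the robot touches nothing.
It fails at once if the sprung arm is pushed with more than 20 N (contact force between anything else and clip above 20 N).
It fails at once if the end stop is pushed with more than 20 N (contact force between anything else and end_stop above 20 N).
It fails at once if another thing on the table is moved more than 30 mm (distance of any of round_tablet, teacup, teacup_b, glue, burnisher, dish, long_blank from where it was at the start of the episode above 0.03 m).
It also fails if it takes over 51 s, if anything falls off the work surface, if the arm or the gripper's body presses on something with over 40 N, if the wrist force passes 120 N, or if a joint passes its speed limit or range.

## Working session

There is one attempt and no reset: what is moved stays moved. The work goes in short steps, each a Python script; the robot and the scene stay as the last script left them, time stands still between calls to the robot, and variables do not carry over. Pictures are saved under pics/ and viewed, and the job is handed in when it is done.

```bash
mkdir -p pics; ls
python3 - <<'E'
from bench import arm, grip, solver, eyes, ticket, status
import cv2,numpy as np
for n in("scene","top"):
    s=eyes.snapshot(n); cv2.imwrite(f"pics/{n}0.png",s["image"]); print(n,s["fov_y"],s["cx"],s["cy"]);print(np.round(s["pose"],4).tolist())
print(status.read_t(),status.read_tcp_rot(),status.read_width(),arm.tips_ahead)
E
```

```text
pics
scene 52.26587009311716 314.2129296991779 243.39646666174315
[[0.0413, 0.8616, -0.5058, 1.0758], [0.9991, -0.0321, 0.0268, -0.0087], [0.0068, -0.5065, -0.8622, 0.9788], [0.0, 0.0, 0.0, 1.0]]
top 47.179446753852666 324.83508085367066 245.69361048257738
[[0.0118, -0.9915, 0.1297, 0.3338], [-0.9999, -0.011, 0.0074, 0.016], [-0.0059, -0.1297, -0.9915, 1.4983], [0.0, 0.0, 0.0, 1.0]]
0.1 [ 1.01410577  1.32289639 -1.01300281] 0.0950745032220885 0.011
```

View pics/scene0.png

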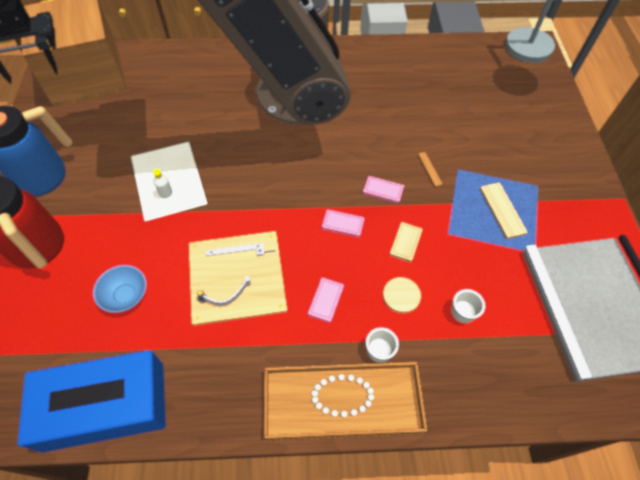

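View pics/top0.png

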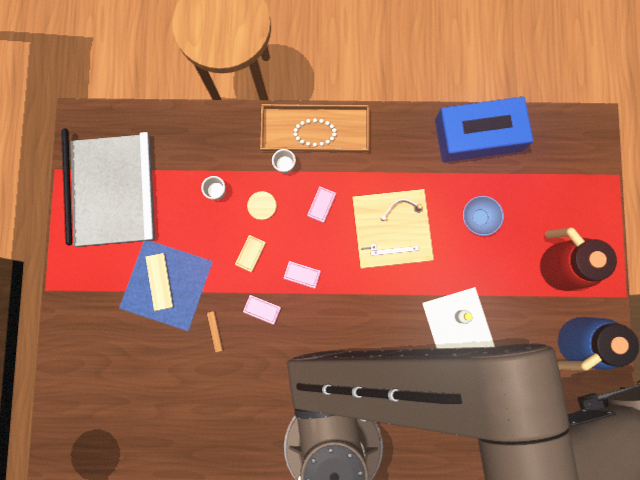

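The blank is at top pixel ≈(250,253) and scene ≈(406,241). The holder is at top ≈(393,229) and scene ≈(237,278). I'll enlarge both.

Run:
```python
import cv2,numpy as np
t=cv2.imread("pics/top0.png"); s=cv2.imread("pics/scene0.png")
def crop(im,x,y,w,h,k): return cv2.resize(im[y:y+h,x:x+w],None,fx=k,fy=k,interpolation=cv2.INTER_CUBIC)
cv2.imwrite("pics/a.png",crop(t,343,180,100,100,6))
cv2.imwrite("pics/b.png",crop(t,225,225,60,60,8))
cv2.imwrite("pics/c.png",crop(s,180,225,120,105,6))
cv2.imwrite("pics/d.png",crop(s,375,210,60,60,8))
```

```text
(no output)
```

View pics/a.png

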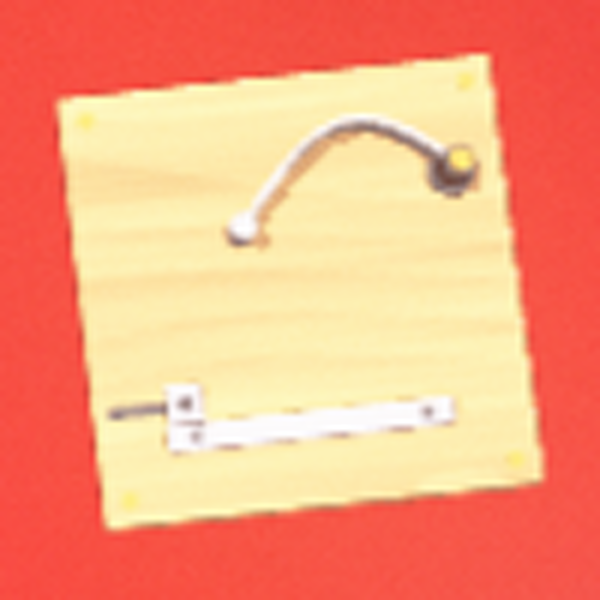

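View pics/b.png

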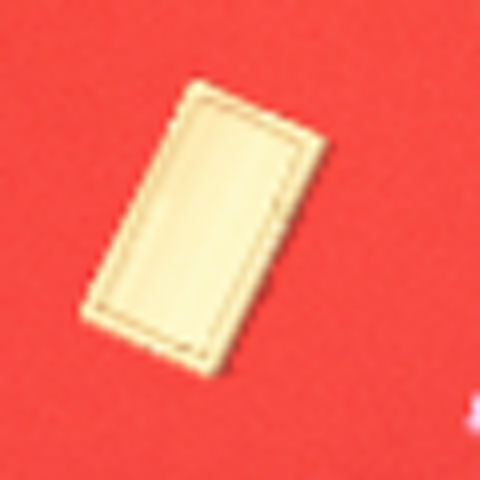

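View pics/c.png

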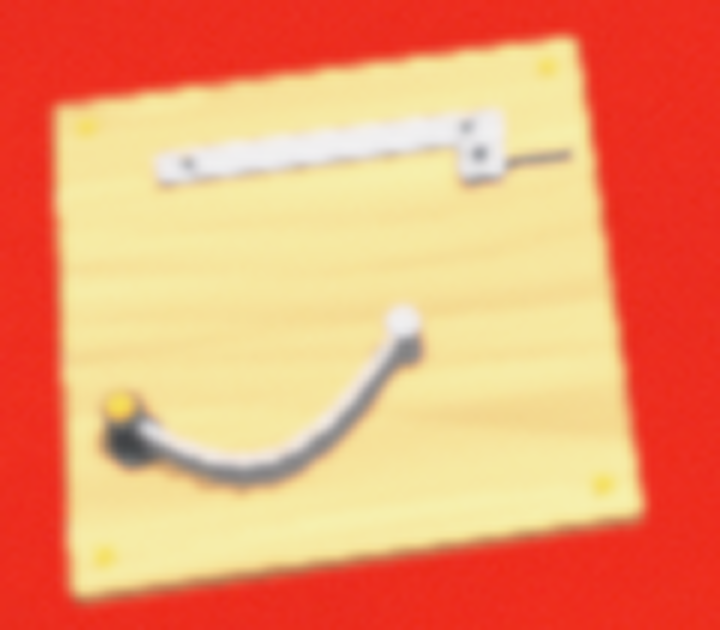

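View pics/d.png

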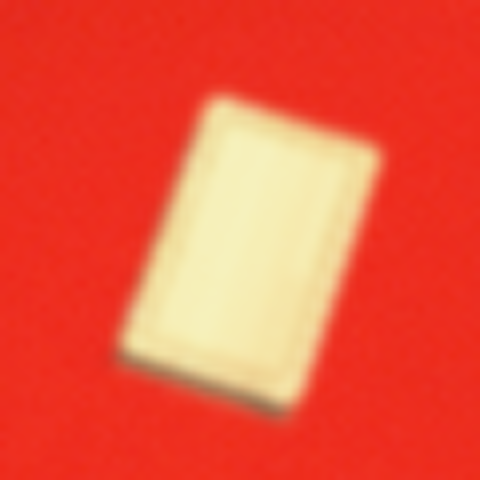

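```bash
cat > h.py <<'E'
import cv2,numpy as np
from scipy.optimize import least_squares
POSE={"scene":(52.26587009311716,314.2129296991779,243.39646666174315,[[0.0413, 0.8616, -0.5058, 1.0758], [0.9991, -0.0321, 0.0268, -0.0087], [0.0068, -0.5065, -0.8622, 0.9788], [0,0,0,1]]),
"top":(47.179446753852666,324.83508085367066,245.69361048257738,[[0.0118, -0.9915, 0.1297, 0.3338], [-0.9999, -0.011, 0.0074, 0.016], [-0.0059, -0.1297, -0.9915, 1.4983], [0,0,0,1]])}
def ray(n,uv):
    f,cx,cy,P=POSE[n];P=np.array(P);F=240/np.tan(np.radians(f/2))
    return P[:3,3],P[:3,:3]@np.array([(uv[0]-cx)/F,(uv[1]-cy)/F,1])
def at(n,uv,z):
    o,d=ray(n,uv);return o+d*(z-o[2])/d[2]
def un(uv,x0,y0,k): return (x0+(uv[0]+.5)/k-.5,y0+(uv[1]+.5)/k-.5)
def fit(L,W):
    L=np.array(L);W=np.array(W)
    r=lambda p:((np.c_[np.cos(p[2])*L[:,0]-np.sin(p[2])*L[:,1]+p[0],np.sin(p[2])*L[:,0]+np.cos(p[2])*L[:,1]+p[1]]-W)).ravel()
    b=min((least_squares(r,[*W.mean(0),t],x_scale=[.1,.1,1]) for t in (0,1.5,3,-1.5)),key=lambda s:s.cost)
    return b.x,r(b.x).reshape(-1,2)*1000
E
python3 - <<'E'
from h import *
np.set_printoptions(precision=4,suppress=True)
T=lambda u:un(u,343,180,6); S=lambda u:un(u,180,225,6)
L=[(-.088,.075),(.112,.075),(.112,-.125),(-.088,-.125)]
Wt=[at("top",T(u),.012)[:2] for u in [(105,528),(57,100),(488,55),(543,482)]]
Ws=[at("scene",S(u),.012)[:2] for u in [(575,38),(643,515),(74,592),(55,105)]]
for W,l in((Wt,L),(Ws,L),(Wt+Ws,L+L)):
    p,r=fit(l,W);print(p,r.round(1).tolist())
def toh(w): c,s=np.cos(p[2]),np.sin(p[2]);d=w[:2]-p[:2];return np.array([c*d[0]+s*d[1],-s*d[0]+c*d[1]])*1000
for n,f,u,z in [("top",T,(170,451),.018),("top",T,(454,397),.018),("top",T,(242,228),.041),("top",T,(204,386),.022),("top",T,(204,420),.022),("top",T,(166,385),.022),
 ("scene",S,(157,185),.018),("scene",S,(405,320),.041),("scene",S,(458,122),.022),("scene",S,(460,179),.022),("scene",S,(503,176),.022)]: print(n,u,toh(at(n,f(u),z)))
T=lambda u:un(u,225,225,8); S=lambda u:un(u,375,210,8)
L=[(.045,.025),(.045,-.025),(-.045,-.025),(-.045,.025)]
Wt=[at("top",T(u),.012)[:2] for u in [(190,78),(329,138),(214,378),(79,314)]]
Ws=[at("scene",S(u),.012)[:2] for u in [(292,407),(119,350),(211,93),(385,150)]]
for W,l in((Wt,L),(Ws,L),(Wt+Ws,L+L)):
    q,r=fit(l,W);print(q,r.round(1).tolist())
E
```

```text
[ 0.5648 -0.1334  0.1154] [[-0.7, 0.1], [0.8, 0.4], [0.6, -0.0], [-0.7, -0.5]]
[ 0.5676 -0.1312  0.115 ] [[-0.1, 0.6], [-0.9, -0.2], [0.9, -0.7], [0.1, 0.3]]
[ 0.5662 -0.1323  0.1152] [[0.8, 1.3], [2.2, 1.5], [2.0, 1.0], [0.6, 0.6], [-1.5, -0.5], [-2.3, -1.3], [-0.5, -1.8], [-1.3, -0.8]]
top (170, 451) [-57.775   41.1501]
top (454, 397) [-46.6936 -89.341 ]
top (242, 228) [36.4338 -0.3508]
top (204, 386) [-30.4497  22.8844]
top (204, 420) [-45.8139  24.6677]
top (166, 385) [-28.2136  39.8867]
scene (157, 185) [-42.1114 -86.5081]
scene (405, 320) [39.8695  1.6069]
scene (458, 122) [-49.8177  27.3171]
scene (460, 179) [-25.181   25.6862]
scene (503, 176) [-24.0197  41.6504]
[ 0.5062  0.2309 -0.4142] [[0.1, -1.2], [0.2, 1.1], [0.4, 0.4], [-0.8, -0.3]]
[ 0.5088  0.2332 -0.423 ] [[-1.1, 0.3], [-1.5, 1.2], [1.9, 0.6], [0.8, -2.1]]
[ 0.5075  0.2321 -0.4187] [[1.4, -0.3], [1.3, 2.1], [1.6, 1.8], [0.7, 1.0], [-2.4, -0.7], [-2.6, 0.2], [0.6, -0.7], [-0.7, -3.4]]
```

```bash
cat >> h.py <<'E'
from scipy.spatial.transform import Rotation as Ro
H=np.array([0.5662,-0.1323]);HA=0.1152
B=np.array([0.5075,0.2320]);BA=-0.417
def orient(yaw,flip=0):   # jaw axis along local y of a body at this yaw
    z=np.array([-np.sin(yaw),np.cos(yaw),0])*(-1 if flip else 1);x=np.array([0,0,-1.])
    return Ro.from_matrix(np.c_[x,np.cross(z,x),z]).as_rotvec()
def loc(o,a,x,y,z): c,s=np.cos(a),np.sin(a);return np.array([o[0]+c*x-s*y,o[1]+s*x+c*y,z])
GX=-.008
def hold(x,y,zb): return loc(H,HA,x+GX,y,zb+.014)   # TCP for blank centre (x,y), underside zb
def inh(p): c,s=np.cos(HA),np.sin(HA);d=p[:2]-H;return np.array([c*d[0]+s*d[1]-GX,-s*d[0]+c*d[1],p[2]-.014])*1000
def fh(f): c,s=np.cos(HA),np.sin(HA);return np.array([c*f[0]+s*f[1],-s*f[0]+c*f[1],f[2]])
E
python3 - <<'E'
from h import *
from bench import arm, grip, solver, eyes, ticket, status
for fl in(0,1):
    for p,a in((loc(B,BA,GX,0,.014),BA),(hold(-.02,-.012,.022),HA)):
        print(fl,p,np.round(solver.solve_ik(p,orient(a,fl)),3))
print(status.read_joint_pos())
E
```

```text
0 [0.50018554 0.23524015 0.014     ] [ 0.32   0.634  1.895 -0.     0.613 -0.834]
0 [ 0.53976493 -0.14743893  0.036     ] [-0.385  0.606  1.866 -0.     0.671 -2.071]
1 [0.50018554 0.23524015 0.014     ] [0.32  0.634 1.895 0.    0.613 2.308]
1 [ 0.53976493 -0.14743893  0.036     ] [-0.385  0.606  1.866  0.     0.671  1.071]
[-1.41361389e+00  4.91490320e-01  1.55938690e+00 -3.56586104e-05
  1.09171009e+00 -1.05614660e-01]
```

Run:
```python
from h import *
from bench import arm, grip, solver, eyes, ticket, status
arm.reach(loc(B,BA,GX,0,.13),orient(BA)); grip(.075)
print(status.read_t())
print(arm.move_linear(loc(B,BA,GX,0,.014),velocity=.12,stop_force=6))
print(status.read_tcp_pos(),status.read_ft_force())
grip(.045,grasp_force=40); print(status.read_width(),status.read_t())
arm.move_linear(loc(B,BA,GX,0,.10),velocity=.15)
print(status.read_ft_force())
arm.reach(hold(-.02,-.012,.085),orient(HA))
s=eyes.snapshot("top");cv2.imwrite("pics/e.png",s["image"][140:300,200:460].repeat(3,0).repeat(3,1))
s=eyes.snapshot("scene");cv2.imwrite("pics/f.png",s["image"][180:360,150:400].repeat(3,0).repeat(3,1))
print(status.read_width(),status.read_t())
```

```text
3.875
False
[0.5005379  0.23538836 0.01457903] [ 0.37810222  0.20322377 -0.15648193]
0.0449453972260789 5.7167
[-0.90736981 -0.42166144 -0.19708162]
0.04503352858284752 7.975
```

View pics/f.png

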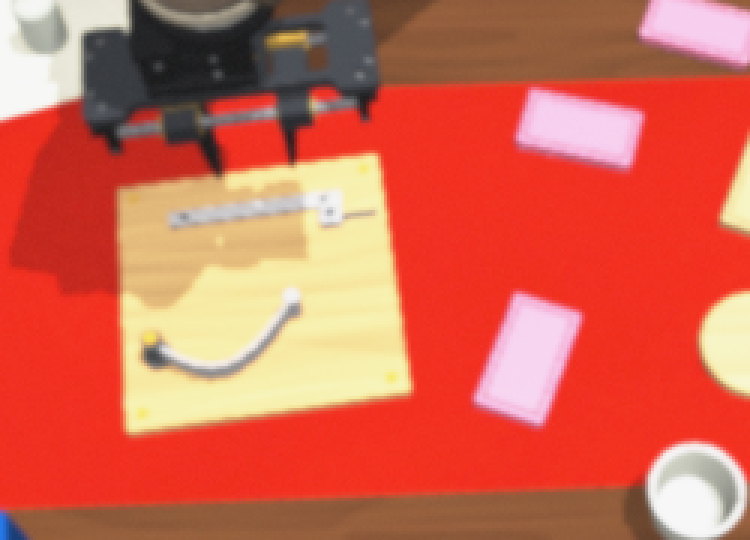

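View pics/e.png

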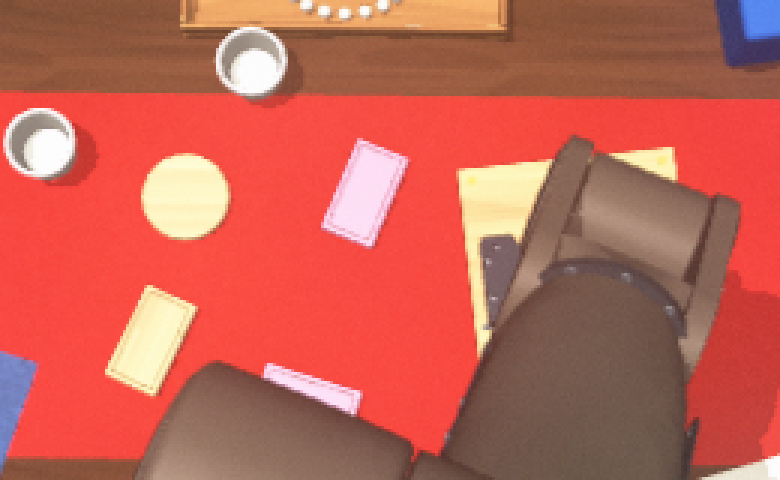

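Run:
```python
from h import *
from bench import arm, grip, solver, eyes, ticket, status
for u in((215,172),(292,163)): 
    p=at("scene",(150+u[0]/3,180+u[1]/3),.088);print(p,inh(p))
print(status.read_tcp_pos(),inh(status.read_tcp_pos()),status.read_tcp_rot())
for u in((146,286),(197,303),(157,395),(106,375)): print(at("top",(200+u[0]/3,140+u[1]/3),.012))
s=eyes.snapshot("scene");cv2.imwrite("pics/g.png",cv2.resize(s["image"][180:260,170:290],None,fx=6,fy=6,interpolation=2))
```

```text
[ 0.53096253 -0.17685593  0.088     ] [-32.12540484 -40.21021871  74.        ]
[ 0.52550037 -0.12263687  0.088     ] [-31.31913591  14.27731179  74.        ]
[ 0.53992151 -0.14648283  0.09890694] [-19.73456139 -11.0682328   84.90693537] [-1.29405883  1.15203394  1.2944575 ]
[0.55451784 0.2358542  0.012     ]
[0.5393757  0.18890215 0.012     ]
[0.45499938 0.22292418 0.012     ]
[0.47263157 0.26968358 0.012     ]
```

View pics/g.png

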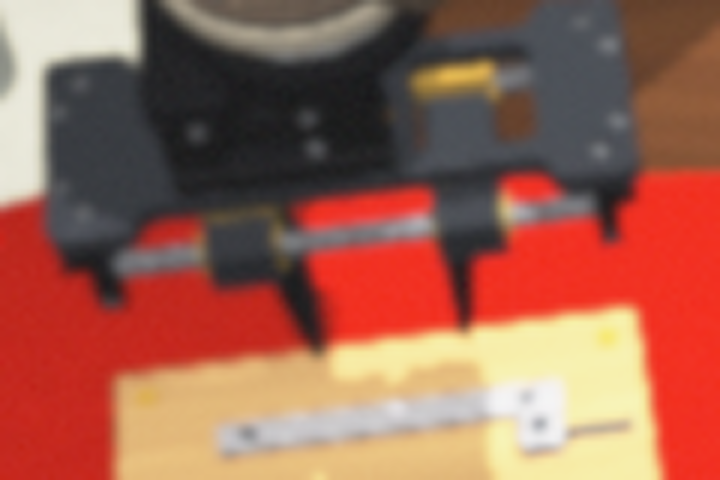

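Run:
```python
from h import *
from bench import arm, grip, solver, eyes, ticket, status
grip(.07)
arm.reach(loc(B,BA,GX,0,.08),orient(BA))
arm.move_linear(loc(B,BA,GX,0,.016),velocity=.15,stop_force=5)
print(arm.move_linear(loc(B,BA,GX,0,.004),velocity=.02,stop_force=4))
print(status.read_tcp_pos(),status.read_ft_force(),status.read_width(),status.read_t())
s=eyes.snapshot("scene");cv2.imwrite("pics/h.png",cv2.resize(s["image"][165:265,340:470],None,fx=6,fy=6,interpolation=2))
s=eyes.snapshot("top");cv2.imwrite("pics/i.png",cv2.resize(s["image"][205:305,200:330],None,fx=6,fy=6,interpolation=2))
```

```text
False
[0.50019526 0.23526786 0.00399149] [-0.85416812  0.06133257 -0.53362055] 0.06998728214861671 11.4417
```

View pics/h.png

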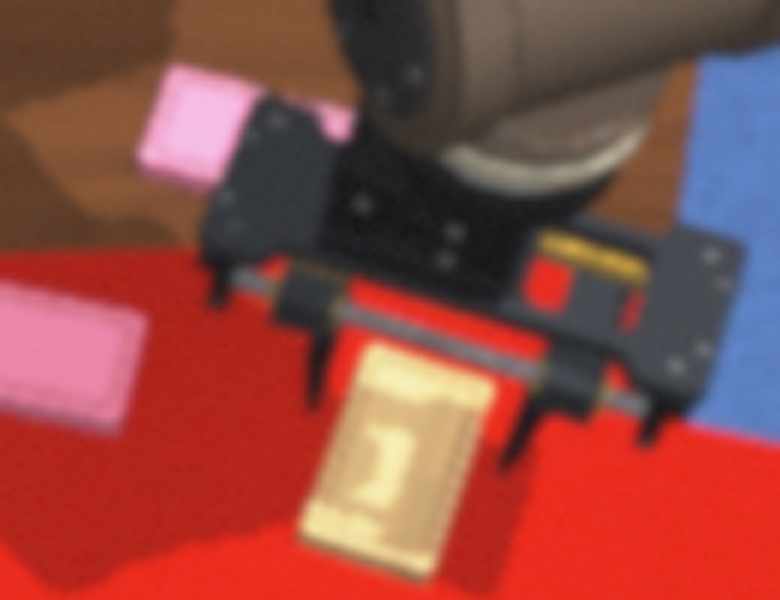

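View pics/i.png

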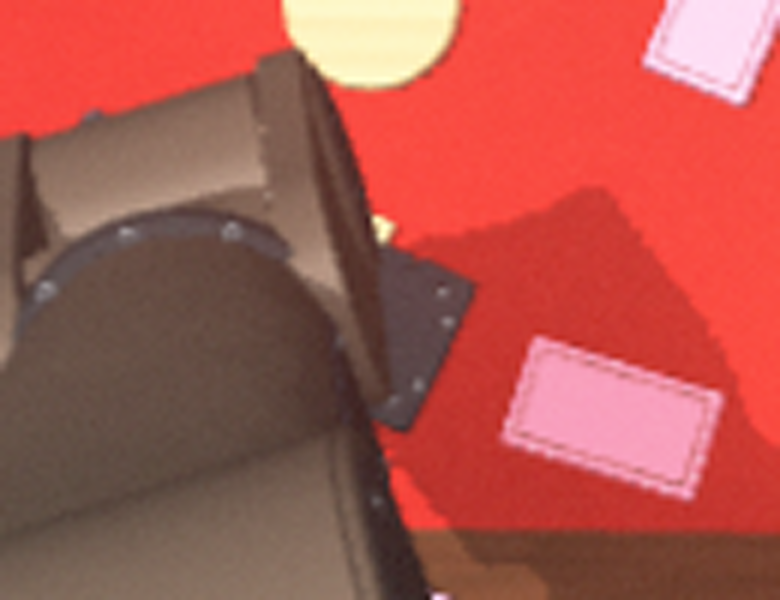

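Run:
```python
from h import *
a=un((313,407),340,165,6);b=un((507,467),340,165,6)
for z in(0,.01,.02,.03,.04,.05,.06): 
    p,q=at("scene",a,z),at("scene",b,z);print(z,(p+q)[:2]/2,np.linalg.norm(p-q),np.arctan2(*(q-p)[[1,0]]))
```

```text
0 [0.49347465 0.24139447] 0.07799343042443556 1.1753568436995245
0.01 [0.49942403 0.23883936] 0.07719660338699749 1.175356843699524
0.02 [0.50537341 0.23628425] 0.07639977634955947 1.175356843699524
0.03 [0.51132279 0.23372913] 0.07560294931212144 1.1753568436995239
0.04 [0.51727217 0.23117402] 0.07480612227468336 1.1753568436995234
0.05 [0.52322156 0.22861891] 0.07400929523724539 1.1753568436995236
0.06 [0.52917094 0.22606379] 0.07321246819980733 1.1753568436995232
```

The tips should be at −7 mm, yet nothing touches. The picture puts them about 10 mm above the table, so I'll feel for the table.

Run:
```python
from h import *
from bench import arm, grip, solver, eyes, ticket, status
print(arm.move_linear(loc(B,BA,GX,0,-.016),velocity=.015,stop_force=2.5))
print(status.read_tcp_pos(),status.read_ft_force(),status.read_width(),status.read_t())
s=eyes.snapshot("scene");cv2.imwrite("pics/j.png",cv2.resize(s["image"][165:265,340:470],None,fx=6,fy=6,interpolation=2))
```

```text
False
[ 0.50024094  0.23523927 -0.0159071 ] [-0.58641585 -0.23044057 -0.53731434] 0.06987979980638838 13.025
```

View pics/j.png

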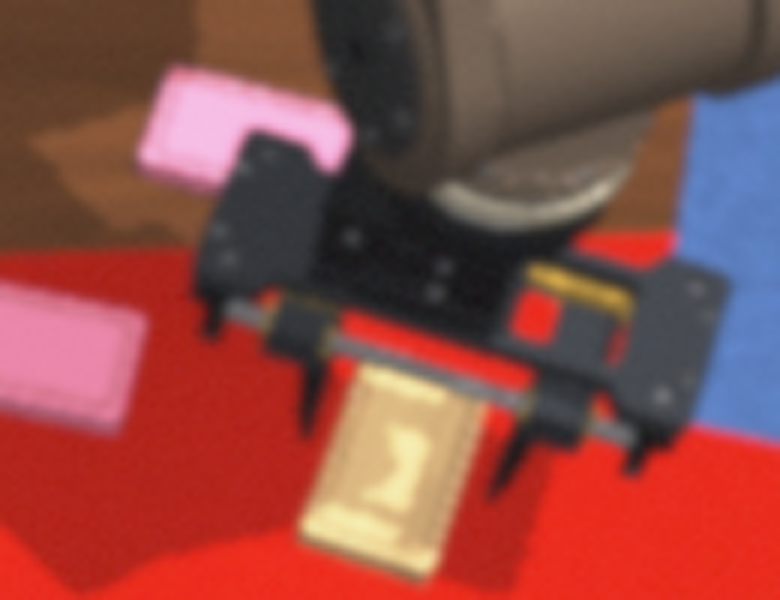

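Run:
```python
from h import *
from bench import arm, grip, solver, eyes, ticket, status
a=un((308,437),340,165,6);b=un((495,497),340,165,6)
for z in(-.01,0,.01,.02,.03): 
    p,q=at("scene",a,z),at("scene",b,z);print(z,(p+q)[:2]/2,np.linalg.norm(p-q))
try:
  print(arm.move_linear(loc(B,BA,GX,0,-.036),velocity=.02,stop_force=2.5))
except Exception as e: print(repr(e))
print(status.read_tcp_pos(),status.read_ft_force(),status.read_joint_pos(),status.read_t())
s=eyes.snapshot("scene");cv2.imwrite("pics/k.png",cv2.resize(s["image"][165:265,340:470],None,fx=6,fy=6,interpolation=2))
```

```text
-0.01 [0.50107045 0.2387271 ] 0.07574146123250396
0 [0.50688285 0.2362248 ] 0.07497546749026583
0.01 [0.51269524 0.23372251] 0.07420947374802767
0.02 [0.51850763 0.23122021] 0.07344348000578964
0.03 [0.52432003 0.22871791] 0.07267748626355151
True
[ 0.50028187  0.2352854  -0.02219282] [-0.73496254 -1.10052913  7.28928079] [ 3.20141031e-01  6.94904439e-01  1.91002191e+00 -5.40313938e-05
  5.36395350e-01 -8.33687840e-01] 13.575
```

View pics/k.png

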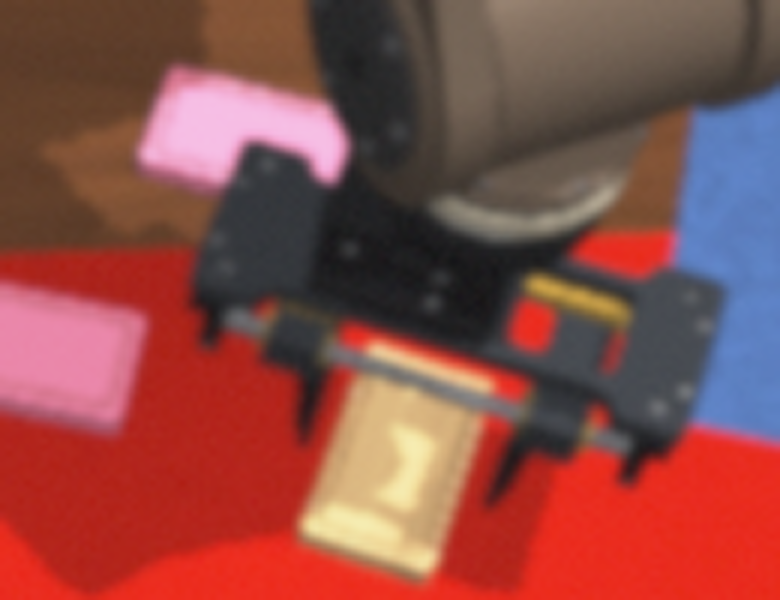

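The fingertips met the table at a reported TCP z of −22 mm instead of +11 mm. The real tips are therefore 33 mm higher than stated, which explains the miss. I'll grip again using the felt height.

```bash
sed -i 's/zb+.014)/zb-.019)/; s/p\[2\]-.014\]/p[2]+.019]/' h.py
python3 - <<'E'
from h import *
from bench import arm, grip, solver, eyes, ticket, status
arm.move_linear(loc(B,BA,GX,0,-.019),velocity=.05)
grip(.04,grasp_force=40); print(status.read_width(),status.read_ft_force(),status.read_t())
arm.move_linear(loc(B,BA,GX,0,.061),velocity=.15)
print(status.read_width(),status.read_ft_force(),status.read_tcp_pos(),status.read_t())
s=eyes.snapshot("scene");cv2.imwrite("pics/l.png",cv2.resize(s["image"][145:265,340:470],None,fx=5,fy=5,interpolation=2))
E
```

```text
0.04949401109383936 [-0.60626704  0.09630155 -1.46516401] 14.35
0.049792744020640003 [ 0.12379421 -0.20756148 -1.04543491] [0.49985858 0.23510866 0.06051688] 15.0333
```

View pics/l.png

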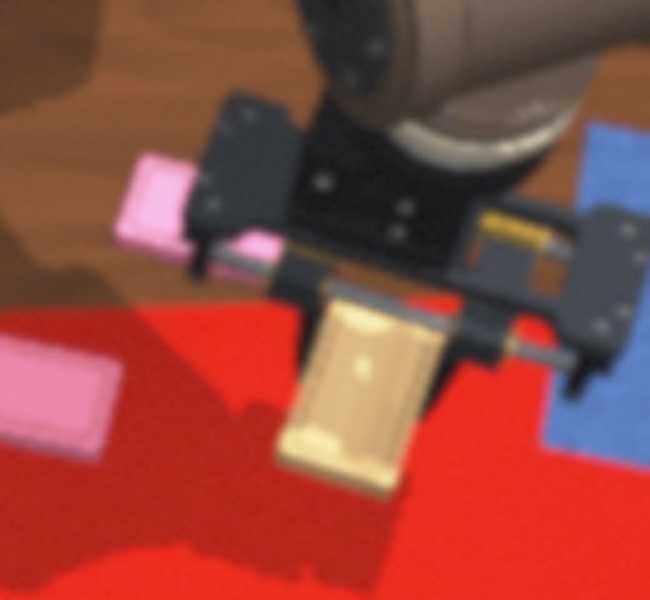

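Gripped (width 49.8 mm). The blank's front top edge runs from (280,455) to (393,487) in this crop. I'll check where it sits against the TCP and carry on to the holder.

Run:
```python
from h import *
from bench import arm, grip, solver, eyes, ticket, status
a,b=[at("scene",un(u,340,145,5),.092) for u in((279,454),(393,486))]
m=(a+b)/2;d=(a-b)[:2];w=np.linalg.norm(d);n=np.array([d[1],-d[0]])/w;n*=np.sign(n[0])
print(a,b,w,np.arctan2(n[1],n[0]),"centre",m[:2]-n*.045,"expected",loc(np.array([0.49986,.23511]),BA,-GX,0,0))
arm.reach(hold(-.022,-.012,.06),orient(HA))
print(status.read_width(),status.read_t(),inh(status.read_tcp_pos()))
s=eyes.snapshot("scene");cv2.imwrite("pics/m.png",cv2.resize(s["image"][180:330,170:320],None,fx=4,fy=4,interpolation=2))
```

```text
[0.54231141 0.19213997 0.092     ] [0.55985214 0.23829857 0.092     ] 0.049379081029911384 -0.3631556760112 centre [0.50901665 0.23120443] expected [0.50717446 0.23186985 0.        ]
0.04958076767337074 16.5167 [-21.87576859 -11.25486088  59.79318602]
```

View pics/m.png

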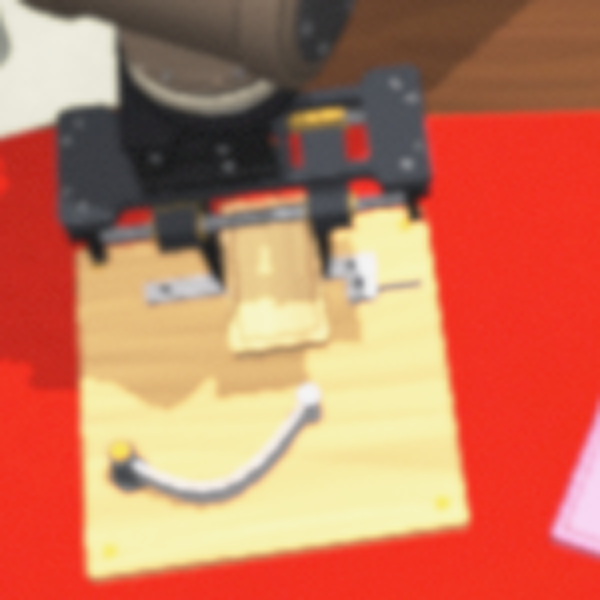

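Run:
```python
from h import *
from bench import arm, grip, solver, eyes, ticket, status
a,b=[inh(at("scene",un(u,170,180,4),.072))+[GX*1000,0,0] for u in((231,345),(327,337))]
print("front corners in holder",a,b,np.arctan2((b-a)[0],-(b-a)[1]))
print(arm.move_linear(hold(-.022,-.012,.0225),velocity=.08,stop_force=5),inh(status.read_tcp_pos()))
arm.dwell(.1);f0=status.read_ft_force()
c=arm.move_linear(hold(.002,-.012,.0225),velocity=.012,stop_force=2)
p=inh(status.read_tcp_pos());print(c,p,fh(status.read_ft_force()-f0),status.read_width(),status.read_t())
s=eyes.snapshot("scene");cv2.imwrite("pics/n.png",cv2.resize(s["image"][200:330,170:300],None,fx=5,fy=5,interpolation=2))
```

```text
front corners in holder [ 21.48289588 -34.57743336  91.        ] [24.39515457 15.39601059 91.        ] 3.083382364653771
False [-21.94447377 -11.92153551  22.43271899]
True [-12.4061281  -11.75057781  22.05706128] [-0.63681535  1.58355925 -0.20514026] 0.049553821387529264 18.3
```

View pics/n.png

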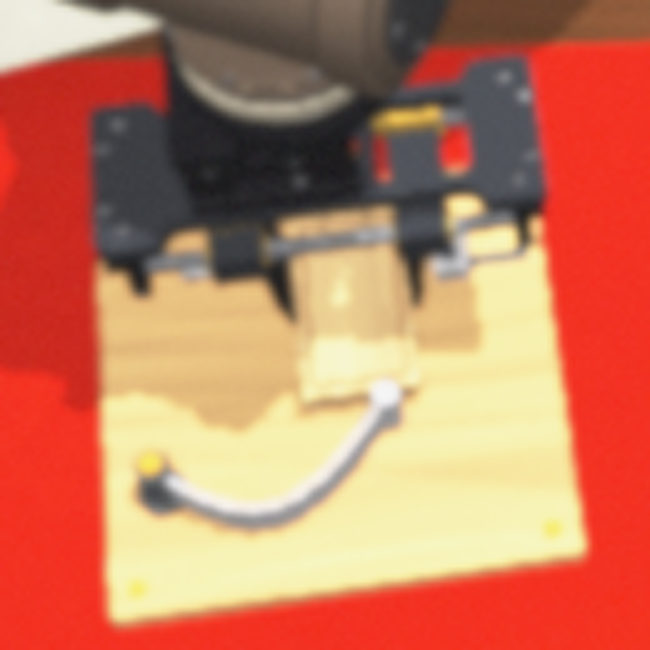

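Contact came at x=−12.4 mm, where −12 was expected, so the holder pose agrees. I'll push on in steps, watching the force.

Run:
```python
from h import *
from bench import arm, grip, solver, eyes, ticket, status
for x in(-.009,-.004,.0,.002):
    c=arm.move_linear(hold(x,-.012,.0225),velocity=.02,stop_force=6)
    arm.dwell(.1)
    print(c,inh(status.read_tcp_pos()).round(2),fh(status.read_ft_force()).round(2),status.read_width())
    if c: break
print(status.read_t())
s=eyes.snapshot("scene");cv2.imwrite("pics/o.png",cv2.resize(s["image"][200:330,170:300],None,fx=5,fy=5,interpolation=2))
```

```text
False [ -9.74 -11.5   22.14] [-3.93  2.43 -0.5 ] 0.049569434806306066
False [ -5.05 -11.39  22.03] [-6.03  1.58  0.17] 0.04960847901976928
False [ -1.37 -11.2   21.96] [-6.9   3.35  0.27] 0.049405995635983226
False [  0.51 -11.11  21.95] [-7.75  3.22  0.88] 0.04951868643698918
20.0667
```

View pics/o.png

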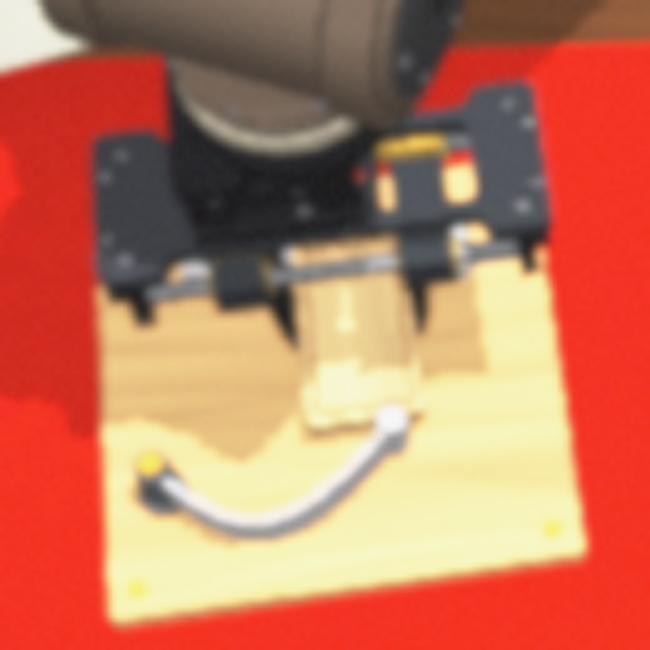

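Run:
```python
from h import *
from bench import arm, grip, solver, eyes, ticket, status
def rep(c): print(c,inh(status.read_tcp_pos()).round(2),fh(status.read_ft_force()).round(2),round(status.read_width(),4),round(status.read_t(),2))
c=arm.move_linear(hold(.0042,-.012,.0225),velocity=.02,stop_force=5); arm.dwell(.25); rep(c)
c=arm.move_linear(hold(.0042,-.012,.0145),velocity=.03,stop_force=6); arm.dwell(.05); rep(c)
c=arm.move_linear(hold(.0042,-.012,.0105),velocity=.012,stop_force=4); arm.dwell(.1); rep(c)
s=eyes.snapshot("scene");cv2.imwrite("pics/p.png",cv2.resize(s["image"][200:330,170:300],None,fx=5,fy=5,interpolation=2))
```

```text
False [  2.53 -11.04  21.91] [-8.16  3.31 -0.17] 0.0495 20.62
False [  2.97 -11.68  14.09] [-7.79 -0.66  0.67] 0.0498 21.09
True [  2.74 -11.79  11.89] [-2.65 -0.68  6.86] 0.0497 21.48
```

View pics/p.png

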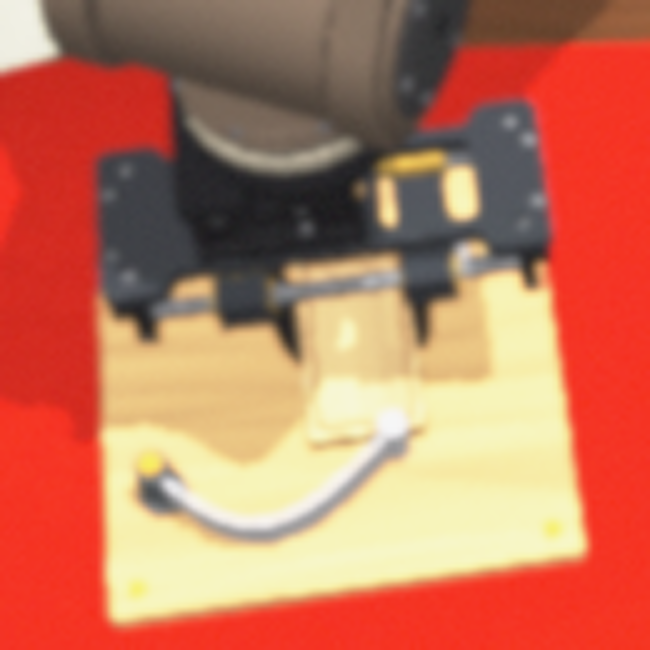

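The blank is down on the board (underside z = 11.9 mm). I'll ease the down-force, approach the fence, then slide toward the stop.

Run:
```python
from h import *
from bench import arm, grip, solver, eyes, ticket, status
def rep(c): print(c,inh(status.read_tcp_pos()).round(2),fh(status.read_ft_force()).round(2),round(status.read_width(),4),round(status.read_t(),2))
arm.move_linear(hold(.0042,-.012,.0122),velocity=.02); rep(0)
c=arm.move_linear(hold(.0015,-.012,.0122),velocity=.015,stop_force=6);arm.dwell(.1); rep(c)
c=arm.move_linear(hold(.0015,-.004,.0122),velocity=.02,stop_force=6);rep(c)
for y in np.arange(-.003,.008,.001):
    c=arm.move_linear(hold(.0015,y,.0122),velocity=.015,stop_force=4);rep(c)
    if c or fh(status.read_ft_force())[1]<-5.5: break
s=eyes.snapshot("scene");cv2.imwrite("pics/q.png",cv2.resize(s["image"][200:330,170:300],None,fx=5,fy=5,interpolation=2))
```

```text
0 [  3.19 -11.78  12.04] [-8.24 -0.68  1.33] 0.0491 21.8
False [  0.74 -11.94  12.05] [-6.45 -0.97  2.17] 0.0499 22.23
False [ 0.88 -4.17 12.08] [-6.33 -1.52  1.77] 0.0493 22.78
False [ 0.89 -3.28 12.08] [-6.84 -1.6   0.96] 0.0496 23.03
False [ 0.89 -2.29 12.07] [-6.54 -3.48  1.81] 0.0494 23.28
False [ 0.92 -1.3  12.09] [-6.26 -2.92  0.77] 0.0494 23.53
False [ 1.02 -0.47 12.12] [-6.07 -4.29  1.39] 0.0499 23.78
False [ 1.13 -0.32 12.14] [-7.43 -9.71 -0.21] 0.0494 24.03
```

View pics/q.png

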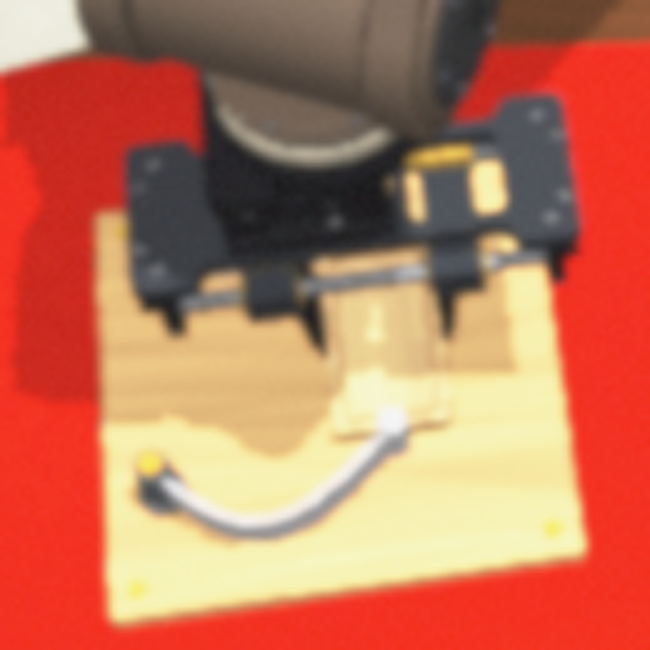

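Run:
```python
from h import *
from bench import arm, grip, solver, eyes, ticket, status
def rep(c): print(c,inh(status.read_tcp_pos()).round(2),fh(status.read_ft_force()).round(2),round(status.read_width(),4),round(status.read_t(),2))
arm.dwell(.2);rep(0)
c=arm.move_linear(hold(.0015,.0014,.0122),velocity=.005,stop_force=4);arm.dwell(.5);rep(c)
for x in(.0007,-.0001,-.0009,-.0017):
    c=arm.move_linear(hold(x,.0014,.0122),velocity=.01,stop_force=5);arm.dwell(.1);rep(c)
    if c or fh(status.read_ft_force())[0]>-3.5: break
```

```text
0 [ 1.12 -0.34 12.14] [-7.27 -8.46 -0.57] 0.0493 24.28
False [ 1.16 -0.32 12.17] [ -8.09 -12.23  -0.84] 0.0498 25.03
False [ 1.03 -0.35 12.22] [ -3.52 -11.52  -1.92] 0.05 25.38
False [ 0.65 -0.4  12.32] [ -2.04 -11.1   -2.9 ] 0.0497 25.73
```

Run:
```python
from h import *
from bench import arm, grip, solver, eyes, ticket, status
def rep(c): print(c,inh(status.read_tcp_pos()).round(2),fh(status.read_ft_force()).round(2),round(status.read_width(),4),round(status.read_t(),2))
c=arm.move_linear(hold(-.0009,.0014,.0122),velocity=.01,stop_force=5);arm.dwell(.3);rep(c)
grip(.062); rep(0)
p=status.read_tcp_pos(); arm.move_linear(p+[0,0,.03],velocity=.06); arm.move_linear(p+[0,0,.13],velocity=.15); rep(0)
s=eyes.snapshot("scene");cv2.imwrite("pics/r.png",cv2.resize(s["image"][220:330,180:300],None,fx=6,fy=6,interpolation=2))
arm.reach([.40,-.45,.2],orient(HA));rep(0)
s=eyes.snapshot("top");cv2.imwrite("pics/s.png",cv2.resize(s["image"][180:280,343:443],None,fx=6,fy=6,interpolation=2))
s=eyes.snapshot("scene");cv2.imwrite("pics/t.png",cv2.resize(s["image"][225:330,180:300],None,fx=6,fy=6,interpolation=2))
```

```text
False [ 1.000e-02 -4.200e-01  1.238e+01] [ -1.09 -10.63  -2.04] 0.0494 26.28
0 [-0.8   1.52 12.22] [0.76 0.6  0.12] 0.0619 26.77
0 [ -1.21   1.71 141.41] [-0.06 -0.08 -0.37] 0.0622 28.24
0 [-192.94 -295.68  218.64] [ 0.16  0.34 -0.32] 0.0618 29.65
```

View pics/t.png

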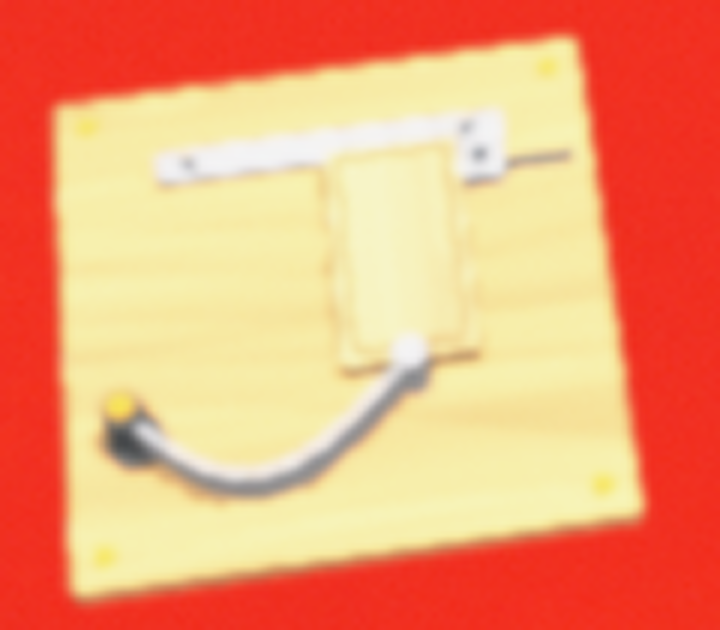

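View pics/s.png

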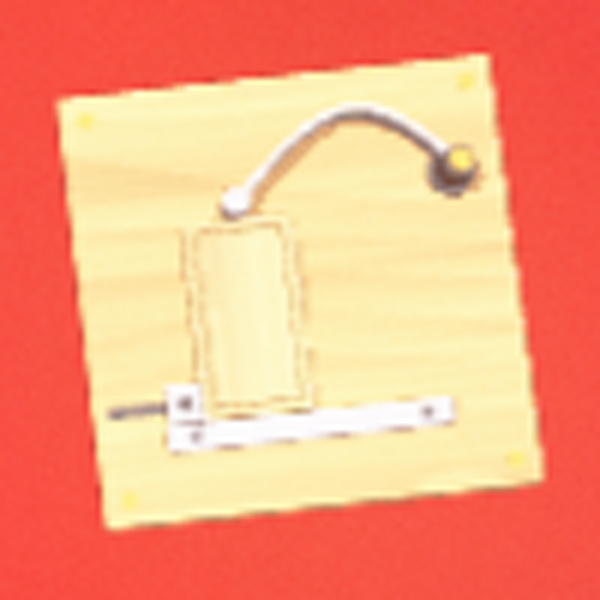

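The blank lies against the fence, with the stop at its side and the nose on its end. I'll check squareness and the gaps more closely.

Run:
```python
from h import *
from bench import eyes
for n,(x,y,w,h) in (("top",(365,207,42,50)),("scene",(225,235,45,55))):
    im=np.mean([eyes.snapshot(n)["image"].astype(float) for _ in range(4)],0)
    c=cv2.resize(im[y:y+h,x:x+w],None,fx=12,fy=12,interpolation=cv2.INTER_CUBIC)[:,:,0]
    c=np.clip((c-90)/(255-90)*255,0,255).astype(np.uint8); c=cv2.createCLAHE(4,(4,4)).apply(c)
    cv2.imwrite(f"pics/z_{n}.png",c[:600])
```

```text
(no output)
```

View pics/z_top.png

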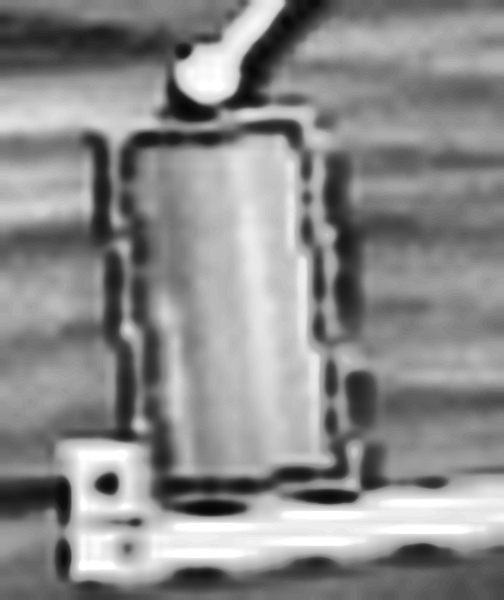

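View pics/z_scene.png

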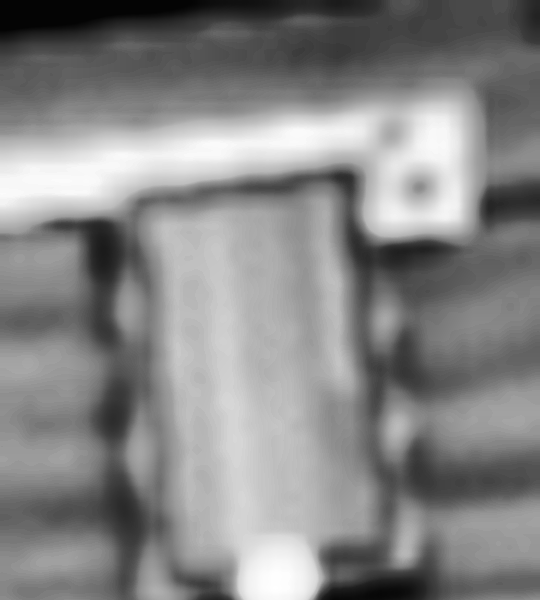

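Run:
```python
from bench import ticket,status
print(status.read_t()); print(ticket.finish_job())
```

```text
30.15
the job is handed in; nothing more can be done
None
```

I loaded the blank into the holder and handed the job in at about 30 s of the 51 s allowed.

- **First grasp missed:** the stated tip distance didn't fit. The tips reached the table 33 mm lower in reported TCP height than expected. I measured this by touching the table, and the second grasp held (width 49.8 mm).
- **Drawing the arm back:** the blank met the nose at holder x = −12.4 mm, where −12 was expected. It pushed the arm back to about +2.5 mm past the held place, with about 8 N at the wrist.
- **Setting down and pressing:** the blank came down to board level (underside read 11.9 mm). I slid it to the end stop and pressed with up to 12 N of sideways force. About 3 N of that was sliding drag, so roughly 8–9 N was on the stop itself.
- **Final checks:** after release the gripper was clear. The pictures show the blank flush with the fence and against the stop, its sides parallel to the holder within about 0.02 rad. The nose is drawn back about 12 mm, which corresponds to the 0.12 rad held angle.
- **Not checked directly:** I had no separate reading of the stop force, the nose force on the released blank or the final tilt. I estimated them from wrist forces and pictures. One earlier reading of the blank's yaw while it was in the grip was off by about 0.06 rad. I put it down to pixel noise, and the final pictures do not show it.

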